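# Swing the lamp over the round pour painting

### The job

Swing the stiff-jointed lamp (it has an orange knob on its head to hold it by) round until its head is centred, as nearly as its arc allows, over the round painting (not the square one), then let go so that it stays there. Both paintings are wet: touch neither of them.

Things in the scene. Friction and masses are not known exactly. Their poses are not given: they have to be found in the camera images.
- lamp_arm: Swinging part of the lamp. Origin on the vertical hinge axis (grey post), 200 mm above the table; a level 16 mm steel tube runs along its own -x to the head, a white disc of 110 mm diameter, 24 mm thick, centred 260 mm from the axis at the same height. Stiff hinge: about 3 N sideways at the head turns it and it stays where left. Stops at 1.2 rad either way, beyond both paintings.
- lamp_knob (a point): Grip point on the axis of the round upright orange knob, 26 mm in diameter and 50 mm high, fixed on the middle of the lamp head's top: straight above the head's centre. The point is 245 mm above the table, 33 mm above the head's top face, 17 mm below the knob's top.
- round_panel: The wanted painting: round panel, 180 mm diameter, 18 mm thick, black with turquoise, blue, pink and lime paint, wet, fixed on three upturned glasses. Origin on the table under its centre; its top is 108 mm above the table, 80 mm below the lamp head. Its centre lies within 25 mm of the circle the head's centre follows, left or right of the lamp's start.
- square_panel: The other painting: square panel, 160 by 160 mm, 18 mm thick, cream with orange and coral paint, wet, fixed on four upturned glasses on the other side of the lamp. Origin on the table under its centre; its top is 108 mm above the table.
There are look-alikes about, which are no part of the job. What is shaped like the round_panel but purple is not meant.

How it is judged:
By the outcome, as a careful person would: the job done as asked, in the order asked, and still so for the second after the job is handed in, with the robot touching nothing.
It also fails if it takes over 32 s, if anything falls off the work surface, if the arm or the gripper's body presses on something with over 40 N, if the wrist force passes 120 N, or if a joint passes its speed limit or range.

### The arm

A 6-joint arm with a two-finger parallel gripper is mounted at the origin on the work surface. World frame = base frame: x ahead of the robot, y to its left, z up, the work surface at z = 0. Lengths are in m, angles in rad, forces in N, time in s.
With the tool pointing down it reaches from about 0.325 to 0.75 m from the base axis. Payload 7.6 kg.
Tool frame: the origin (TCP) lies at the very end of the fingers, on their centre line; the grasp point (between the pads) lies 19 mm behind it; z points along the fingers, y is the line along which they close (so a half turn about z gives the same grasp; the last joint's range is limited). The gripper opens to 85 mm and grips with 20 to 120 N. Pads are 22 mm wide; open, the fingers measure 114 mm over their backs; the gripper's body (76 mm by 85 mm) begins 54 mm behind the grasp point. The pads swing forward as they close: fully open they stand 13 mm farther back than shut.
Start: joints at [1.07, 0.052, 1.401, -0, 1.689, -0.07], TCP at [0.219, 0.477, 0.199] pointing down, gripper open.
Joint ranges: [-2.9, 2.9], [-0.91, 2.17], [0.12, 2.37], [-1.06, 4.2], [0.26, 2.73], [-2.93, 2.93]. Speed limits (rad/s): [2.57, 2.57, 3.01, 3.14, 3.14, 3.14].

### API

Orientations are given as a rotation vector (axis times angle).
In Python, from cell import ctrl, open_gripper, gripper_close, ik, viewer gives the robot as it stands. The module is installed in compiled form; this text tells all that it offers. Calls block until the motion is done:
- ctrl.move_ptp(position, orientation): joint-space move of the TCP to a pose.
- ctrl.move_l(position, rotation=None, max_speed=0.15): straight line of the TCP; rotation=None keeps the orientation; max_speed is the mean speed in m/s.
- ctrl.move_j(angles): joint-space move.
- open_gripper() and gripper_close(effort=None): open the fingers fully, or close them until they stop; effort is the grip in N (None keeps the last).
- ctrl.dwell(seconds).
- ik(position, orientation): joint angles nearest the present ones, or None.
- viewer.read_camera(name): name is "side" or "top"; returns a dict with "img" (420x560x3 uint8, blue, green, red), "mtx" (3x3 intrinsics, pixels), "pose" (4x4, takes a point from camera to world coordinates). Camera axes: x right, y down, z forward; pixel columns grow to the right and rows downward; lengths in m; the calibration is good to about 2 mm. A picture is of the moment at which its call begins. There is no depth.
A pose or a line that the arm cannot do raises ctrl.PlanningError and nothing moves.
- ctrl.sign_off(): hands the job in; it is judged then, once.
Readings, each from a call of its own:
- ctrl.current_clock(): time.
- ctrl.current_qpos(): joint angles.
- ctrl.current_dq(): joint speeds.
- ctrl.current_effort(): joint torques, N m.
- ctrl.current_tcp_pos(): TCP position.
- ctrl.current_ee_rot(): TCP orientation.
- ctrl.current_force(): force on the tool from outside, world axes, zero at the start.
- ctrl.current_torque(): the same for the moment, N m.
- ctrl.current_gripper_width(): opening from 0.0 (shut) to 1.0 (fully open).
- ctrl.current_grasp_force(): force on a finger pad.
Only numpy, scipy, OpenCV 4.12 (cv2) and the standard library are available. Lean on these libraries where they do the work, as an engineer would, in place of code of your own. Each camera call takes 0.05 s, during which the arm holds its last target. There are 200 camera calls.

## Working session

There is one attempt and no reset: what is moved stays moved. The work goes in short steps, each a Python script; the robot and the scene stay as the last script left them, time stands still between calls to the robot, and variables do not carry over. Pictures are saved under pics/ and viewed, at most 10 in all, crops included, and the job is handed in when it is done.

```bash
mkdir -p pics; python3 - <<'E'
from cell import ctrl, viewer
import cv2, numpy as np
for n in ("side","top"):
    c=viewer.read_camera(n); cv2.imwrite(f"pics/{n}0.png",c["img"]); np.savez(f"{n}0.npz",**c)
    print(n,c["mtx"].round(1).tolist(),c["pose"].round(3).tolist())
print(ctrl.current_clock(),ctrl.current_ee_rot())
E
```

```text
side [[411.2, 0.0, 276.5], [0.0, 411.2, 209.2], [0.0, 0.0, 1.0]] [[0.986, -0.099, 0.131, 0.45], [-0.164, -0.565, 0.809, -0.727], [-0.006, -0.819, -0.573, 0.676], [0.0, 0.0, 0.0, 1.0]]
top [[498.4, 0.0, 276.5], [0.0, 498.4, 211.2], [0.0, 0.0, 1.0]] [[0.012, -0.995, 0.099, 0.446], [-1.0, -0.013, -0.008, 0.001], [0.01, -0.099, -0.995, 1.158], [0.0, 0.0, 0.0, 1.0]]
0.1 [-6.71401498e-01 -3.06863564e+00  2.09232128e-03]
```

View pics/top0.png

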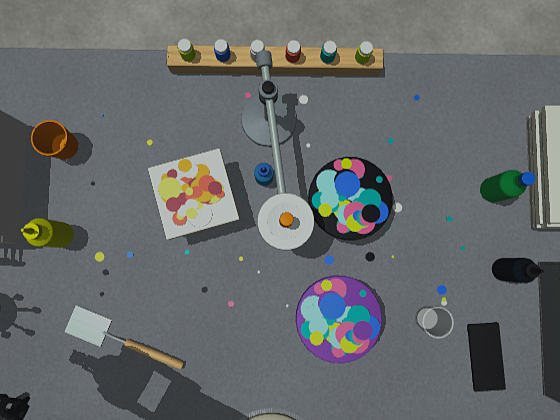

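View pics/side0.png

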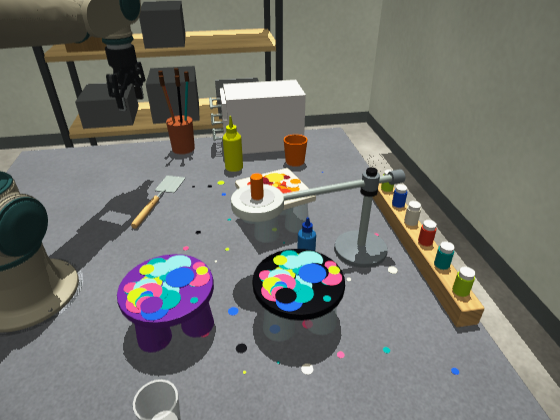

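The top view has the black round painting at about (351,198), the purple look-alike at (340,319) and the square one at (193,194). The lamp head and knob are at (286,220), and the hinge is at about (268,90). Other orange items are the cup at (50,138) and the square's paint. I choose black round (351,198) and the knob (286,219).

```bash
cat > h.py <<'E'
import cv2, numpy as np
def ray(c,uv):
    d=np.linalg.inv(c["mtx"])@np.array([uv[0],uv[1],1.]); P=c["pose"]; d=P[:3,:3]@d
    return P[:3,3],d/np.linalg.norm(d)
def plane(c,uv,z):
    o,d=ray(c,uv); return o+d*(z-o[2])/d[2]
def tri(c1,u1,c2,u2):
    (o1,d1),(o2,d2)=ray(c1,u1),ray(c2,u2)
    s=np.linalg.lstsq(np.c_[d1,-d2],o2-o1,rcond=None)[0]
    a,b=o1+s[0]*d1,o2+s[1]*d2
    return (a+b)/2,np.linalg.norm(a-b)
def proj(c,p):
    q=c["mtx"]@np.linalg.inv(c["pose"])[:3]@np.r_[p,1]; return q[:2]/q[2]
def blob(mask,roi):
    m=np.zeros_like(mask); x0,y0,x1,y1=roi; m[y0:y1,x0:x1]=mask[y0:y1,x0:x1]
    cs,_=cv2.findContours(m,cv2.RETR_EXTERNAL,cv2.CHAIN_APPROX_NONE)
    return max(cs,key=cv2.contourArea)
def cen(k): m=cv2.moments(k); return np.array([m["m10"],m["m01"]])/m["m00"]
def fitc(p):
    A=np.c_[2*p[:,:2],np.ones(len(p))]; s=np.linalg.lstsq(A,(p[:,:2]**2).sum(1),rcond=None)[0]
    return s[:2],np.sqrt(s[2]+s[:2]@s[:2])
E
python3 - <<'E'
from h import *
t=dict(np.load("top0.npz"));s=dict(np.load("side0.npz"))
hs=[cv2.cvtColor(c["img"],cv2.COLOR_BGR2HSV) for c in (t,s)]
org=[cv2.inRange(h,(5,170,90),(17,255,255)) for h in hs]
kt=blob(org[0],(270,205,302,235)); ks=blob(org[1],(240,165,272,205))
print("knob",cv2.boundingRect(kt),cv2.boundingRect(ks),cen(kt),cen(ks),"tri",tri(t,cen(kt),s,cen(ks)),"topplane",plane(t,cen(kt),.262))
# head: white in top
w=cv2.inRange(hs[0],(0,0,150),(179,60,255))
k=cv2.convexHull(blob(w,(250,185,325,255)))[:,0]
p=np.array([plane(t,u,.212) for u in k]);print("head",fitc(p))
# round panel: black or saturated
for nm,c,h,roi in (("t",t,hs[0],(300,150,400,245)),("s",s,hs[1],(245,245,352,320))):
    m=cv2.inRange(h,(0,0,0),(179,255,28))|cv2.inRange(h,(0,110,60),(179,255,255))
    cv2.imwrite(f"pics/m_{nm}.png",m)
    k=cv2.convexHull(blob(m,roi))[:,0]
    p=np.array([plane(c,u,.108) for u in k]);print("panel",nm,fitc(p),cv2.boundingRect(k),len(k))
im=cv2.resize(t["img"][30:260,225:405],None,fx=2.5,fy=2.5)
m=cv2.imread("pics/m_t.png")[30:260,225:405];im=np.hstack([im[:,:],cv2.resize(m,None,fx=1.9,fy=2.5)])
cv2.imwrite("pics/c1.png",cv2.resize(im,(790,575)))
im=cv2.resize(s["img"][155:325,225:425],None,fx=3.4,fy=3.4);cv2.imwrite("pics/c2.png",im)
E
```

```text
knob (280, 213, 13, 13) (250, 174, 13, 26) [289.67272727 217.2       ] [256.47554698 185.98198198] tri (array([ 0.52423435, -0.03079037,  0.2438793 ]), np.float64(0.003188606320814733)) topplane [ 0.52425198 -0.03023706  0.262     ]
head (array([ 0.52509519, -0.02323257]), np.float64(0.055393655680879506))
panel t (array([ 0.58109314, -0.16419997]), np.float64(0.08927202393260712)) (308, 157, 84, 81) 30
panel s (array([ 0.58181136, -0.1675629 ]), np.float64(0.09302850714262469)) (253, 245, 92, 75) 32
```

View pics/c1.png

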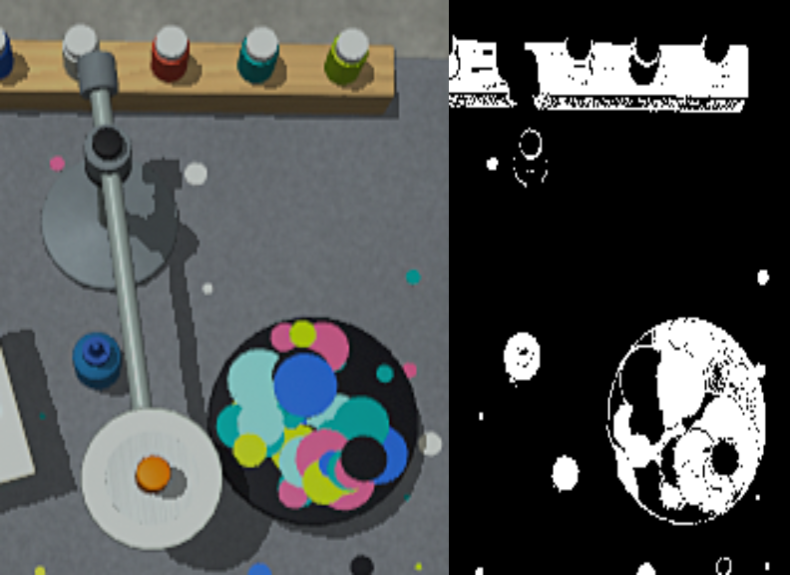

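View pics/c2.png

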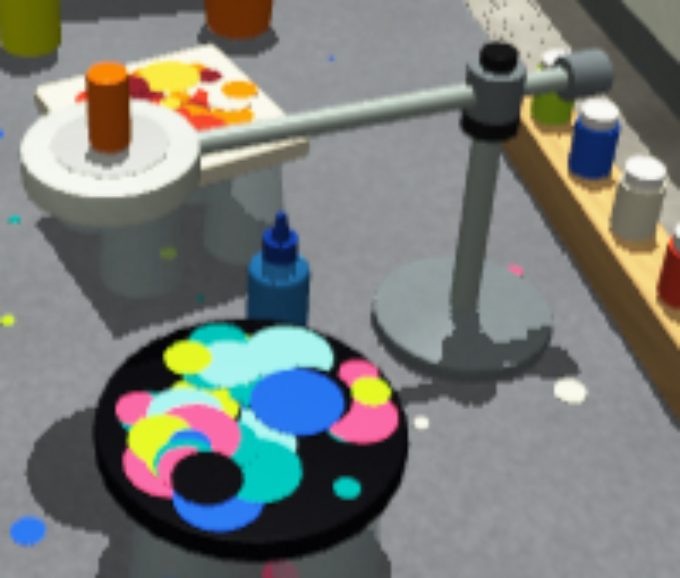

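The crops confirm the choice. The black panel's edge is clean and the knob is centred on the head at (286,219). The hinge cap is at top (268,87) and side (371,170).

```bash
python3 - <<'E'
from h import *
from cell import ik
t=dict(np.load("top0.npz"));s=dict(np.load("side0.npz"))
print("knobtop",plane(t,(286,219),.262),"tri axis",tri(t,(286.1,219.1),s,(256.5,176.5)))
print("cap tri",tri(t,(267.9,87.2),s,(371.5,170.3)))
head=np.array([.5251,-.0232]); pan=np.array([.581,-.1645])
a=plane(t,(225+109/2.494,30+180/2.5),.208)[:2];b=plane(t,(225+141/2.494,30+405/2.5),.208)[:2]
d=(a-b)/np.linalg.norm(a-b);H=head+.26*d;print("hinge tube",H,d)
g=cv2.cvtColor(t["img"],cv2.COLOR_BGR2HSV)
k=plane(t,(225+109/2.494,30+222/2.5),.0)[:2];print("base approx",k)
for H in (H,):
    v=pan-H;print("panel dist",np.linalg.norm(v),"ang",np.degrees(np.arctan2(*v[::-1])-np.arctan2(*(head-H)[::-1])),"target",H+.26*v/np.linalg.norm(v))
E
```

```text
knobtop [ 0.52090254 -0.02363825  0.262     ] tri axis (array([ 0.52246725, -0.0239336 ,  0.261449  ]), np.float64(0.003388467661376916))
cap tri (array([0.77877611, 0.01257102, 0.22940139]), np.float64(0.003266640268617902))
hinge tube [0.78210354 0.01615961] [0.98847517 0.15138312]
base approx [0.78140566 0.01278607]
panel dist 0.27033410770120514 ang 33.227572873636454 target [ 0.58868762 -0.15759389]
```

```bash
cat >> h.py <<'E'
from scipy.spatial.transform import Rotation as R
H=np.array([.780,.0135]); KN=np.array([.523,-.0235]); PAN=np.array([.581,-.1645])
def ang(p): d=p-H; return np.arctan2(d[1],d[0])%(2*np.pi)
def rot(th,s):   # tool down, closing line along the tangent
    y=s*np.array([-np.sin(th),np.cos(th),0]); z=np.array([0,0,-1.])
    return R.from_matrix(np.c_[np.cross(y,z),y,z]).as_rotvec()
E
python3 - <<'E'
from h import *
from cell import *
th=ang(KN)
s=min((1,-1),key=lambda s:max(abs(ik([*p,.3],rot(ang(p),s))[5]) for p in (KN,PAN)))
open("s.txt","w").write(str(s))
print(s,[ik([*p,.3],rot(ang(p),s)).round(2) for p in (KN,PAN)])
p=ctrl.current_tcp_pos(); ctrl.move_l([p[0],p[1],.34],max_speed=.25)
ctrl.move_ptp([*KN,.34],rot(th,s))
print(ctrl.current_clock(),ctrl.current_tcp_pos())
ctrl.move_l([*KN,.227],max_speed=.12)
print(ctrl.current_clock(),ctrl.current_force())
c=viewer.read_camera("side");cv2.imwrite("pics/g.png",cv2.resize(c["img"][80:330,150:450],None,fx=2.4,fy=2.4))
E
```

```text
1 [array([-0.12,  0.05,  1.2 , -0.  ,  1.89,  1.31]), array([-0.34,  0.29,  0.94, -0.  ,  1.91,  0.5 ])]
2.9083 [ 0.52301301 -0.02274858  0.33997806]
4.0 [-0.09937079  0.19266662 -0.24798324]
```

View pics/g.png

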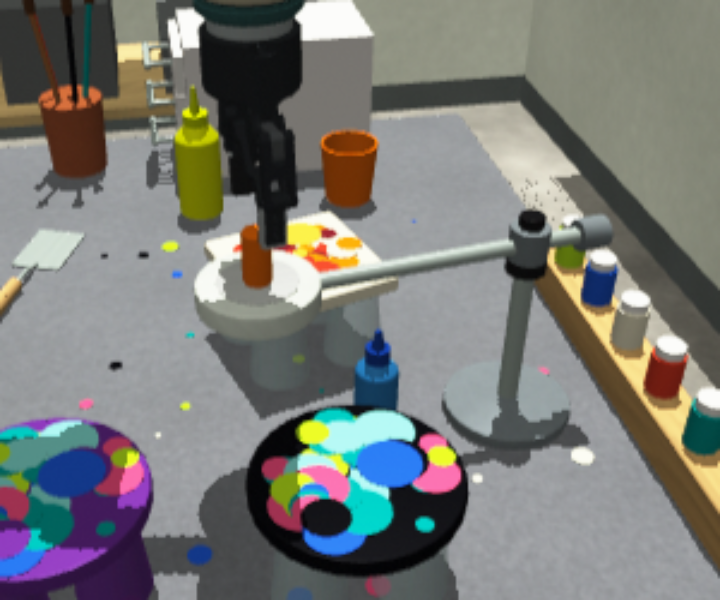

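The knob stands between the two fingers, which line up in depth from this view. The near finger appears right of the knob (pixels ~279 against 256 in the crop), so I'll check that against projection.

```bash
python3 - <<'E'
from h import *
from cell import *
s=dict(np.load("side0.npz"));t=dict(np.load("top0.npz"))
f=lambda p:((proj(s,p)-[150,80])*2.4).round(1)
p=ctrl.current_tcp_pos();y=R.from_rotvec(ctrl.current_ee_rot()).as_matrix()[:,1];print(p,y)
print("near finger tip",f(p+y*.05+[0,0,.013]),"knob top",f([*KN,.262]),"knob base",f([*KN,.212]))
for dx in (-.004,.0): print(dx,proj(t,[KN[0]+dx,KN[1],.262]),proj(s,[KN[0]+dx,KN[1],.237]))
E
```

```text
[ 0.52342887 -0.02354566  0.22811747] [ 1.42526312e-01 -9.89790884e-01  5.06112998e-04]
near finger tip [272.1 283.7] knob top [254.1 231. ] knob base [256.2 281.5]
-0.004 [285.91222795 220.04959747] [254.34845911 187.13561867]
0.0 [285.93578474 217.84124041] [256.3166718  186.95289148]
```

```bash
python3 - <<'E'
from h import *
from cell import *
c=viewer.read_camera("side");im=c["img"][130:230,210:330];print(ctrl.current_gripper_width(),ctrl.current_tcp_pos(),ctrl.current_clock())
cv2.imwrite("pics/g2.png",cv2.resize(im,None,fx=6,fy=6,interpolation=cv2.INTER_CUBIC))
E
```

```text
1.0015141503181315 [ 0.52340652 -0.02355459  0.22801461] 4.1
```

View pics/g2.png

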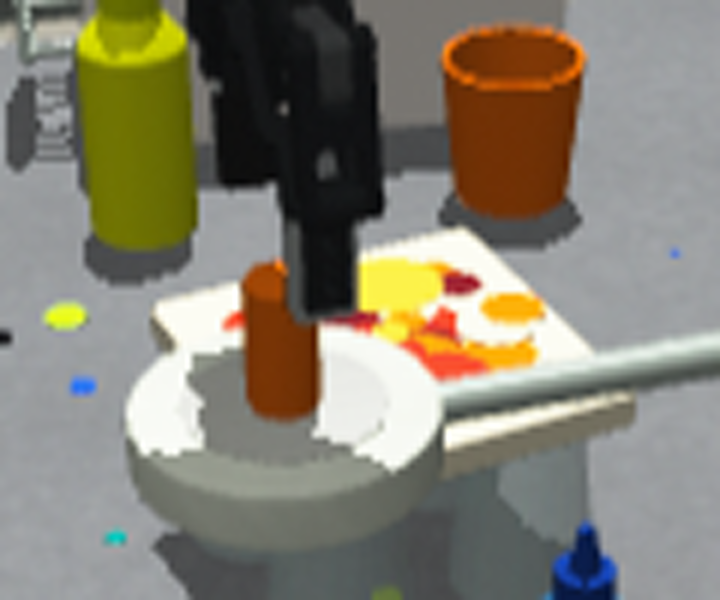

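```bash
python3 - <<'E'
from h import *
from cell import *
s=dict(np.load("side0.npz"))
p=ctrl.current_tcp_pos();y=R.from_rotvec(ctrl.current_ee_rot()).as_matrix()[:,1]
for sg in(1,-1):
  for h in (.0,.013,.03,.045):
    print(sg,h,[proj(s,p+sg*y*o+[0,0,h]).round(0) for o in (.0425,.057)])
E
```

```text
1 0.0 [array([262., 202.]), array([265., 206.])]
1 0.013 [array([262., 196.]), array([264., 200.])]
1 0.03 [array([262., 189.]), array([264., 193.])]
1 0.045 [array([262., 182.]), array([264., 186.])]
-1 0.0 [array([251., 180.]), array([250., 177.])]
-1 0.013 [array([251., 175.]), array([249., 172.])]
-1 0.03 [array([251., 168.]), array([249., 165.])]
-1 0.045 [array([250., 162.]), array([249., 158.])]
```

Both fingertips appear about 30 mm higher than the reported TCP implies. I'll compare with the start picture, then lower with the fingers open, which clears the head either way, and look again.

```bash
python3 - <<'E'
from h import *
from cell import *
s=dict(np.load("side0.npz"))
y=R.from_rotvec([-6.71401498e-01,-3.06863564,2.09e-03]).as_matrix()[:,1]; p=np.array([.219,.477,.199])
print([(h,sg,proj(s,p+sg*.046*y+[0,0,h]).round(0)) for h in (0,.013,.045) for sg in (1,-1)])
a=s["img"][60:130,90:160]
ctrl.move_l([*KN,.210],max_speed=.06); ctrl.dwell(.1)
print(ctrl.current_clock(),ctrl.current_tcp_pos(),ctrl.current_force())
c=viewer.read_camera("side")["img"]; b=c[130:230,210:310]
cv2.imwrite("pics/g3.png",np.hstack([cv2.resize(a,(395,395)),cv2.resize(b,(400,395))]))
E
```

```text
[(0, 1, array([142., 113.])), (0, -1, array([125., 125.])), (0.013, 1, array([141., 109.])), (0.013, -1, array([124., 121.])), (0.045, 1, array([139.,  99.])), (0.045, -1, array([122., 110.]))]
4.6333 [ 0.52308261 -0.02351365  0.21020493] [-0.1841278   0.30628244 -0.57318894]
```

View pics/g3.png

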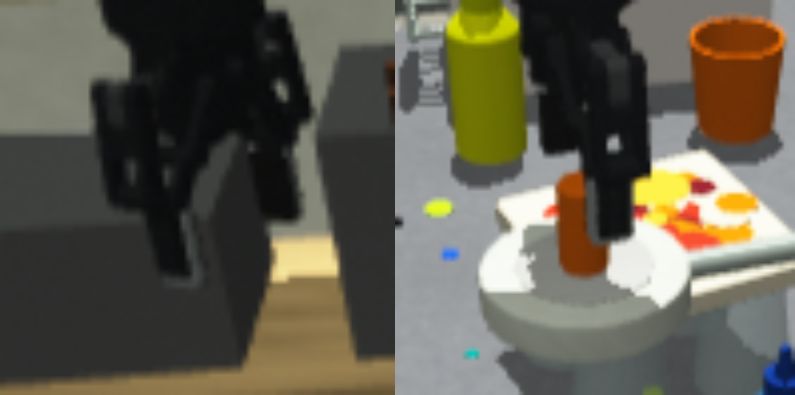

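The start picture and this one agree: the open tips sit about 45 mm above the reported TCP, so the pads still only straddle the knob's top at about z=0.255. I'll go lower in small, force-checked steps, then close.

```bash
python3 - <<'E'
from h import *
from cell import *
f0=ctrl.current_force()
for z in (.206,.202,.198,.195):
    ctrl.move_l([*KN,z],max_speed=.04)
    f=ctrl.current_force()-f0; print(z,f.round(2),ctrl.current_tcp_pos())
    if abs(f[2])>3: ctrl.move_l([*KN,z+.006]); break
gripper_close(40); ctrl.dwell(.1)
print(ctrl.current_gripper_width(),ctrl.current_grasp_force(),ctrl.current_force()-f0,ctrl.current_tcp_pos(),ctrl.current_clock())
c=viewer.read_camera("side")["img"]
cv2.imwrite("pics/g4.png",cv2.resize(c[130:230,210:330],None,fx=5,fy=5))
E
```

```text
0.206 [-0.98 -0.33  0.26] [ 0.52285441 -0.02345893  0.20567493]
0.202 [-0.21 -0.11  0.11] [ 0.5228336  -0.02349069  0.20160799]
0.198 [-0.12 -0.31  0.53] [ 0.5228572  -0.02349354  0.19762897]
0.195 [-0.99  0.31  0.4 ] [ 0.52287492 -0.02349645  0.19471903]
0.2954721110459776 39.35774624347687 [-1.49215348  1.40492194  1.93750272] [ 0.52302653 -0.02345588  0.1952165 ] 6.3667
```

View pics/g4.png

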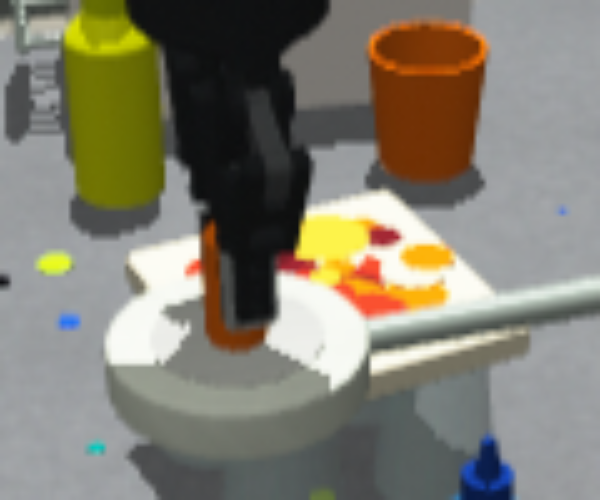

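The grasp is good: width is 25 mm (knob 26 mm), force is 39 N, and the pads are well down the knob. Now the swing.

```bash
python3 - <<'E'
from h import *
from cell import *
s=int(open("s.txt").read()); a0,a1=ang(KN),ang(PAN); r=np.linalg.norm(KN-H); print(np.degrees(a1-a0))
for a in np.linspace(a0,a1,9)[1:]:
    ctrl.move_l([*(H+r*np.array([np.cos(a),np.sin(a)])),.195],rot(a,s),max_speed=.08)
    print(ctrl.current_force().round(1),round(ctrl.current_grasp_force(),1),round(ctrl.current_gripper_width(),3))
ctrl.dwell(.2)
print(ctrl.current_tcp_pos(),ctrl.current_clock())
for n in("top","side"):
    c=viewer.read_camera(n);np.savez(n+"1.npz",**c)
t=cv2.resize(np.load("top1.npz")["img"][60:270,220:420],(400,420));d=cv2.resize(np.load("side1.npz")["img"][130:340,200:400],(400,420))
cv2.imwrite("pics/w.png",np.hstack([t,d]))
E
```

```text
33.61923666237535
[ 0.6 -3.3  2.2] 39.7 0.29
[-0.  -2.4  3. ] 39.7 0.289
[-0.2 -3.1  4.1] 39.8 0.289
[ 1.2 -2.8  5.6] 39.9 0.299
[ 1.5 -2.2  4.9] 39.9 0.297
[ 1.2 -1.6  4.1] 39.9 0.294
[ 2.5 -1.8  4.7] 39.9 0.294
[ 3.  -0.8  4.7] 39.9 0.289
[ 0.58673012 -0.15935272  0.19520162] 9.75
```

View pics/w.png

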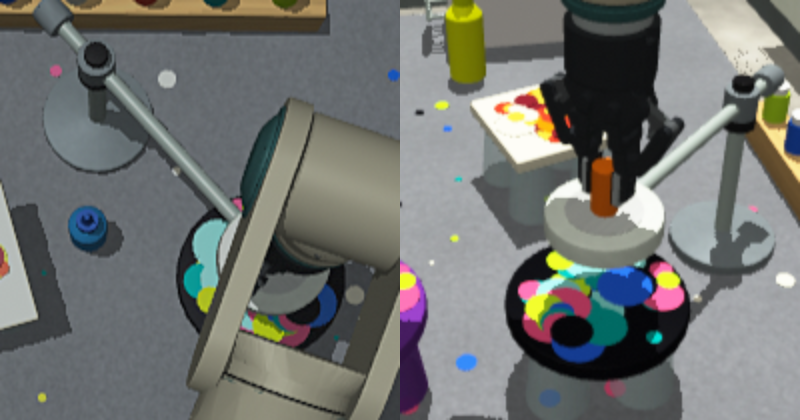

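The head is over the black panel with the knob still between the pads. I'll release, rise, clear the top view and measure.

```bash
python3 - <<'E'
from h import *
from cell import *
open_gripper(); ctrl.dwell(.1)
p=ctrl.current_tcp_pos(); ctrl.move_l([p[0],p[1],.30],max_speed=.12)
ctrl.move_ptp([.40,.25,.32],rot(ang(PAN),int(open("s.txt").read()))); ctrl.dwell(.2)
print(ctrl.current_clock(),ctrl.current_force())
t=viewer.read_camera("top");s=viewer.read_camera("side")
cv2.imwrite("pics/r.png",np.hstack([cv2.resize(t["img"][60:270,220:420],(400,420)),cv2.resize(s["img"][130:340,200:400],(400,420))]))
h=cv2.cvtColor(t["img"],cv2.COLOR_BGR2HSV); u0=proj(t,[.587,-.16,.212]).astype(int)
w=cv2.inRange(h,(0,0,140),(179,45,255))
k=cv2.convexHull(blob(w,(*(u0-36),*(u0+36))))[:,0]
hd=fitc(np.array([plane(t,u,.212) for u in k]));print("head",hd)
m=cv2.inRange(h,(5,170,90),(17,255,255));x,y,ww,hh=cv2.boundingRect(blob(m,(*(u0-14),*(u0+14))));print("knob",(x,y,ww,hh),plane(t,(x+ww/2-.5,y+hh/2-.5),.262))
m=cv2.inRange(h,(0,0,0),(179,255,28))|cv2.inRange(h,(0,110,60),(179,255,255))
k=cv2.convexHull(blob(m,(300,150,400,245)))[:,0]
pn=fitc(np.array([plane(t,u,.108) for u in k]));print("panel",pn)
for q in (hd[0],PAN,pn[0]): print(np.degrees(ang(q)))
E
```

```text
13.4417 [ 0.45522815 -0.29707203 -0.55421844]
head (array([ 0.59999124, -0.14605304]), np.float64(0.06645392979354882))
knob (355, 179, 14, 13) [ 0.58481447 -0.1604121   0.262     ]
panel (array([ 0.58353058, -0.1719343 ]), np.float64(0.08487275517336368))
221.55258046221044
221.81175269501736
223.34489727646408
```

View pics/r.png

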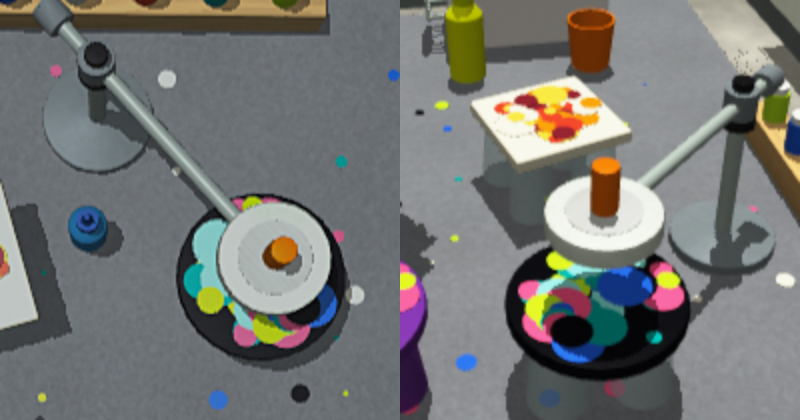

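The lamp stayed put after release. The knob measures (0.585, -0.160), 221.7° about the hinge, against 221.8° for the panel, and nothing is touched.

```bash
python3 -c "
from cell import ctrl
print(ctrl.sign_off(), ctrl.current_clock())"
```

```text
the job is handed in; nothing more can be done
the job is handed in; nothing more can be done
```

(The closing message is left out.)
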